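Drag-test the hold-down weights and hold the spring slide with the one that grips

TASK

Two of the three hold-down weights on the metal plate have worn, slick soles; only one still grips. Drag each of them in turn about 3 cm along the plate towards the robot and leave it there, feeling how hard it drags; when all three have been dragged, take the one that drags hardest, slide it squarely up to the jig and gently push the jig's spring slide fully in with its end, and leave it standing there so that it alone holds the slide in. The slide must not spring back; keep every weight flat on the plate the whole time, never lifting, tipping or pressing it down hard, leave the other two weights on the plate away from the jig, and do not disturb the heatsink and the transformer.

Things in the scene. Friction and masses are not known exactly. Their poses are not given: they have to be found in the camera images.
- weight_1_mid (a point): centre (half-way up) of one of three look-alike hold-down weights: plain steel block 56 x 40 x 40 mm, 0.65 to 0.75 kg, on a rubber sole; x along its 56 mm length, z up; 20 mm above its underside. At the start they stand in a row across the far part of the plate, about 85 mm apart, lengths along the plate's x within 0.1 rad
- weight_2_mid (a point): centre (half-way up) of one of three look-alike hold-down weights: plain steel block 56 x 40 x 40 mm, 0.65 to 0.75 kg, on a rubber sole; x along its 56 mm length, z up; 20 mm above its underside. At the start they stand in a row across the far part of the plate, about 85 mm apart, lengths along the plate's x within 0.1 rad
- weight_3_mid (a point): centre (half-way up) of one of three look-alike hold-down weights: plain steel block 56 x 40 x 40 mm, 0.65 to 0.75 kg, on a rubber sole; x along its 56 mm length, z up; 20 mm above its underside. At the start they stand in a row across the far part of the plate, about 85 mm apart, lengths along the plate's x within 0.1 rad
- weight_1: the same weight as point weight_1_mid; origin at the centre of its underside. Which of the three still grips cannot be seen, and its place in the row changes. Sliding on the plate under its own weight, the gripping sole takes 5.5 to 8.2 N of pull, a worn one only 1.7 to 2.5 N
- weight_2: the same weight as point weight_2_mid; origin at the centre of its underside. Which of the three still grips cannot be seen, and its place in the row changes. Sliding on the plate under its own weight, the gripping sole takes 5.5 to 8.2 N of pull, a worn one only 1.7 to 2.5 N
- weight_3: the same weight as point weight_3_mid; origin at the centre of its underside. Which of the three still grips cannot be seen, and its place in the row changes. Sliding on the plate under its own weight, the gripping sole takes 5.5 to 8.2 N of pull, a worn one only 1.7 to 2.5 N
- plate: fixed bare metal plate, 8 mm thick, lying on the bench; origin on the bench, x pointing away from the robot (turned by -0.05 to 0.22 rad), z up; it reaches from x -150 to +130 mm and y -120 to +120 mm; its top is 8 mm above the bench
- heatsink_mid (a point): centre of a small finned heatsink, 30 x 36 x 22 mm, loose, standing on the plate's near left corner, beside the jig; to be left alone
- transformer_mid (a point): centre of a small transformer, 28 x 36 x 32 mm, loose, standing on the plate's near right corner, beside the jig; to be left alone
- jig: fixed grey jig on the near part of the plate, axes as the plate's: a housing 34 x 56 mm and 30 mm high at x -70 to -36 mm, with a foot 74 mm wide and 6 mm high; its spring slide points to +x. A weight is slid against the slide lengthwise along -x. Origin on the plate's top under the centre of a weight that holds the slide fully in. Heights are above the plate
- jig_home (a point): where a weight's centre is when it holds the slide fully in, 20 mm above the plate; axes as the jig's
- slide (a joint): spring slide of the jig, a flat, polished, slippery steel head 34 mm wide, from 9 to 23 mm above the plate: 0 = out, 0.015 m = fully in against a hard stop, moved along the jig's -x. Its spring pushes back with 4.0 N when out and 4.6 N when fully in
- slide_face (a point): middle of the slide head's face that a weight pushes on; it is at jig x -13 mm when out, -28 mm when fully in
There are look-alikes about, which are no part of the job. What is shaped like the weight_3 but green is not meant.

How it is judged:
On the way, in this order (a step that is already met when the one before it is completed fails the run):
1. all three weights have been dragged at least 2 cm and stand on the plate away from the jig, its slide still out (value of joint slide below 0.002 m and x of weight_1_mid in the frame of plate between -0.035 and 0.12 m and y of weight_1_mid in the frame of plate between -0.12 and 0.12 m and distance of each of weight_1_mid, weight_2_mid, weight_3_mid from where it was at the start of the episode above 0.02 m and angle between each of weight_1_mid, weight_2_mid, weight_3_mid's own z axis and vertical below 0.1 rad and linear speed of each of weight_1, weight_2, weight_3 below 0.01 m/s and x of weight_2_mid in the frame of plate between -0.035 and 0.12 m and y of weight_2_mid in the frame of plate between -0.12 and 0.12 m and x of weight_3_mid in the frame of plate between -0.035 and 0.12 m and y of weight_3_mid in the frame of plate between -0.12 and 0.12 m), for 0.1 s.
2. a weight stands at the jig with the slide pushed in (value of joint slide above 0.012 m and ((x of weight_1_mid in the frame of jig_home between -0.006 and 0.004 m and y of weight_1_mid in the frame of jig_home between -0.008 and 0.008 m and z of weight_1_mid in the frame of jig_home below 0.004 m and angle between each of weight_1_mid, weight_2_mid, weight_3_mid's own z axis and vertical below 0.1 rad and linear speed of each of weight_1, weight_2, weight_3 below 0.01 m/s and x of weight_2_mid in the frame of plate between -0.035 and 0.12 m and y of weight_2_mid in the frame of plate between -0.12 and 0.12 m and distance of each of weight_2_mid, weight_3_mid from where it was at the start of the episode above 0.02 m and x of weight_3_mid in the frame of plate between -0.035 and 0.12 m and y of weight_3_mid in the frame of plate between -0.12 and 0.12 m) or (x of weight_2_mid in the frame of jig_home between -0.006 and 0.004 m and y of weight_2_mid in the frame of jig_home between -0.008 and 0.008 m and z of weight_2_mid in the frame of jig_home below 0.004 m and angle between each of weight_2_mid, weight_1_mid, weight_3_mid's own z axis and vertical below 0.1 rad and linear speed of each of weight_2, weight_1, weight_3 below 0.01 m/s and x of weight_1_mid in the frame of plate between -0.035 and 0.12 m and y of weight_1_mid in the frame of plate between -0.12 and 0.12 m and distance of each of weight_1_mid, weight_3_mid from where it was at the start of the episode above 0.02 m and x of weight_3_mid in the frame of plate between -0.035 and 0.12 m and y of weight_3_mid in the frame of plate between -0.12 and 0.12 m) or (x of weight_3_mid in the frame of jig_home between -0.006 and 0.004 m and y of weight_3_mid in the frame of jig_home between -0.008 and 0.008 m and z of weight_3_mid in the frame of jig_home below 0.004 m and angle between each of weight_3_mid, weight_1_mid, weight_2_mid's own z axis and vertical below 0.1 rad and linear speed of each of weight_3, weight_1, weight_2 below 0.01 m/s and x of weight_1_mid in the frame of plate between -0.035 and 0.12 m and y of weight_1_mid in the frame of plate between -0.12 and 0.12 m and distance of each of weight_1_mid, weight_2_mid from where it was at the start of the episode above 0.02 m and x of weight_2_mid in the frame of plate between -0.035 and 0.12 m and y of weight_2_mid in the frame of plate between -0.12 and 0.12 m))), for 0.1 s.
At the end, for the whole second after the job is handed in: the slide is in by more than 12 of its 15 mm, held by a weight that stands upright and at rest in front of the jig, within 4 mm (along) and 8 mm (across) of its home place; the other two weights stand upright and at rest on the plate away from the jig, at least 2 cm from where they started (all of step 2); the robot touches nothing.
It fails at once if a weight is lifted more than 8 mm off the plate or tipped (z of any of weight_1_mid, weight_2_mid, weight_3_mid in the frame of plate above 0.036 m or angle between any of weight_1_mid, weight_2_mid, weight_3_mid's own z axis and vertical above 0.2 rad).
It fails at once if a weight is pressed on the plate with more than 25 N (contact force between any of weight_1, weight_2, weight_3 and plate above 25 N).
It fails at once if a weight is forced against the jig or its slide with more than 25 N (contact force between any of weight_1, weight_2, weight_3 and jig above 25 N).
It fails at once if the slide springs back (velocity of joint slide below -0.05 m/s).
It fails at once if the heatsink or the transformer is moved more than 1 cm (distance of any of heatsink_mid, transformer_mid from where it was at the start of the episode above 0.01 m).
It also fails if it takes over 70 s, if anything falls off the work surface, if the arm or the gripper's body presses on something with over 40 N, if the wrist force passes 120 N, or if a joint passes its speed limit or range.

ROBOT

A 6-joint arm with a two-finger parallel gripper is mounted at the origin on a cart in front of the work surface, level with it; the furniture and walls round the work are solid. World frame = base frame: x ahead of the robot, y to its left, z up, the work surface at z = 0. Lengths are in m, angles in rad, forces in N, time in s.
With the tool pointing down it reaches from about 0.35 to 0.85 m from the base axis. Payload 8.1 kg.
Tool frame: the origin (TCP) lies midway between the tips of the shut fingers; the grasp point (between the pads) lies 19 mm behind it; z points along the fingers, y is the line along which they close (so a half turn about z gives the same grasp; the last joint's range is limited). The gripper opens to 93 mm and grips with 3 to 60 N. Pads are 15 mm wide; open, the fingers measure 128 mm over their backs; the gripper's body (75 mm by 188 mm) begins 65 mm behind the grasp point.
Start: joints at [1.172, 0.13, 1.488, -0, 1.523, -0.085], TCP at [0.185, 0.571, 0.219] pointing down, gripper open.
Joint ranges: [-2.96, 2.96], [-0.89, 2.26], [0.02, 2.5], [-1.34, 4.48], [0, 2.73], [-2.66, 2.66]. Speed limits (rad/s): [2.39, 2.39, 2.79, 3.14, 3.14, 3.14].

INTERFACE

Orientations are given as a rotation vector (axis times angle).
In Python, from plant import robot, cams gives the robot as it stands. The module is installed in compiled form; this text tells all that it offers.
- The arm moves only by the tool play_rows, never from a script. Its arguments are lists of equal length, an entry for each row: "slide": the shift along the tool's x, y, z scaled (see below), a list of three; "twist": the turn, a rotation vector about the tool's x, y, z scaled (see below), a list of three. A call has exactly 8 rows; each row shifts and turns the commanded pose from where the row before left it, along the tool's axes as they then stand; what a row does not reach is not made up. The controller multiplies each number of a shift by 25 cm and each number of a turn by 60 degrees. A row lasts 1/10 s, in which the tool goes at most 50 mm and 8.59 degrees, less where a joint would pass 70% of its speed; a pose out of reach is approached as far as the arm can. A call with a number of a shift or a turn outside -1 to 1 is refused whole. A call with a gripper value outside its range is refused whole. "fingers" is the closure, from -1 (fully open) to 1 (shut), set as the call begins (left out, the last holds). The fingers move at their own pace and stop on an object; "force" is the grip in N (left out, the last holds). Time passes only in rows, so rows that do not move let the fingers close, or fill a call up. It gives the time, the measured TCP pose, the force, the opening and the grip force at its end, in the units of the state.
- robot.read_state(): the state, without advancing time (a new reading comes with each control period).
- cams.read_camera(name): name is "side" or "top"; returns (picture, depth): 400x640x3 uint8, red, green, blue; 400x640 float32, m along the optical axis (not along the pixel's ray), 0 where there is no reading.
- cams.get_calibration(name): a dict with "fx", "fy", "cx", "cy" (pixels), "world_from_camera" (4x4, takes a point from camera to world coordinates). Camera axes: x right, y down, z forward; pixel columns grow to the right and rows downward; lengths in m; the calibration is good to about 2 mm. A picture is of the moment at which its call begins. get_calibration takes no time and is no camera call.
- robot.close_job(): hands the job in; it is judged then, once.
The state is a dict: "t": time; "q": joint angles; "dq": joint speeds; "joint_torque": joint torques, N m; "tool_pos": TCP position; "orientation": TCP orientation; "force": force on the tool from outside, world axes, zero at the start; "wrist_torque": the same for the moment, N m; "opening": finger opening in m; "gripper_force": force on a finger pad.
Only numpy, scipy, OpenCV 4.12 (cv2) and the standard library are available. Lean on these libraries where they do the work, as an engineer would, in place of code of your own. Each camera call takes 0.05 s, during which the arm holds its last target. There are 200 camera calls.

## Working session

There is one attempt and no reset: what is moved stays moved. The work goes in short steps, Python scripts to look and compute and a tool call to move; the robot and the scene stay as the last step left them, time stands still between calls to the robot, and variables do not carry over. Pictures are saved under pics/ and viewed, at most 10 in all, crops included, and the job is handed in when it is done.

Besides the shell and the picture viewer there is one more tool, called after ">>>" as a command line: name --argument value ..., lists and objects as JSON in quotes. play_rows: Moves the arm, as the interface text tells. Shifts and turns lie within -1 to 1; 1 stands for 25 cm of shift or 60 degrees of turn. Its arguments: {"type":"object","properties":{"slide":{"type":"array"},"twist":{"type":"array"},"fingers":{"type":"number"},"force":{"type":"number"}},"required":["slide","twist"]}

```bash
mkdir -p pics; python3 - <<'E'
from plant import robot,cams
import cv2,numpy as np
s=robot.read_state();print({k:np.round(v,3) for k,v in s.items()})
for n in("top","side"):
    p,d=cams.read_camera(n);cv2.imwrite(f"pics/{n}0.png",p[:,:,::-1]);np.save(n+"_d.npy",d);np.save(n+"_p.npy",p)
    c=cams.get_calibration(n);print(n,c)
E
```

```text
{'t': np.float64(0.0), 'q': array([ 1.172,  0.131,  1.489,  0.   ,  1.523, -0.085]), 'dq': array([-0.001, -0.002, -0.002,  0.   , -0.001, -0.001]), 'joint_torque': array([-2.0000e-03, -5.5985e+01, -4.9174e+01,  7.6000e-02,  3.6000e-02,
       -0.0000e+00]), 'tool_pos': array([0.185, 0.57 , 0.218]), 'orientation': array([-4.910e-01, -3.103e+00,  3.000e-03]), 'force': array([ 0.163, -0.763,  1.068]), 'wrist_torque': array([-0.006,  0.001, -0.035]), 'gripper_force': np.float64(0.0), 'opening': np.float64(0.093)}
top {'fx': 375.6884337827211, 'fy': 375.6884337827211, 'cx': 318.3503099129278, 'cy': 203.01165325911336, 'world_from_camera': array([[ 0.02184113, -0.99704333,  0.07367193,  0.5404097 ],
       [-0.99975996, -0.02165422,  0.00333504,  0.14042058],
       [-0.00172987, -0.07372709, -0.99727695,  0.88133781],
       [ 0.        ,  0.        ,  0.        ,  1.        ]])}
side {'fx': 445.305862754052, 'fy': 445.305862754052, 'cx': 320.9968165354042, 'cy': 198.3040590531749, 'world_from_camera': array([[ 0.55232415, -0.62315459,  0.55372953,  0.01177701],
       [-0.83359435, -0.41894973,  0.36000219, -0.24558345],
       [ 0.00764782, -0.66042371, -0.7508542 ,  0.81196515],
       [ 0.        ,  0.        ,  0.        ,  1.        ]])}
```

View pics/top0.png

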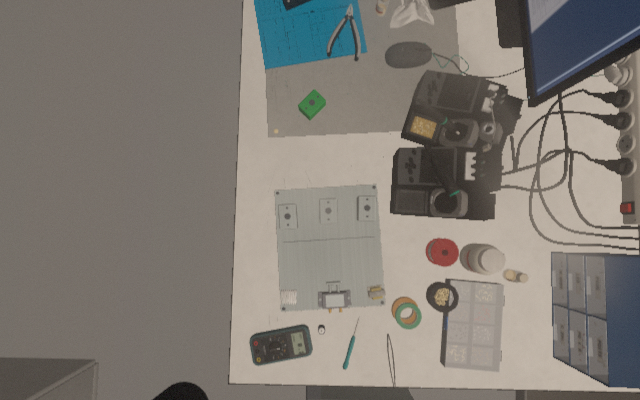

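View pics/side0.png

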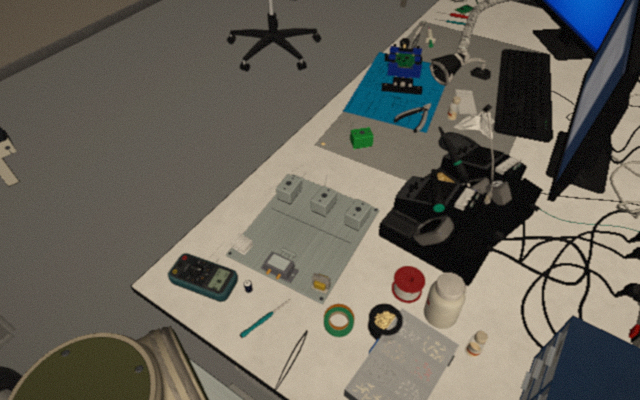

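The top view shows the plate at about (275–384, 184–311) with the three grey weights at (287,216), (328,210) and (367,208). The jig is at (334,298), the heatsink at (289,297) and the transformer at (376,293). The block at (312,104) is the green look-alike, off the plate, so it is not meant. The side view agrees.

```bash
cat > h.py <<'E'
import numpy as np,cv2
from plant import robot,cams
def cloud(n,d):
    c=cams.get_calibration(n);v,u=np.mgrid[:400,:640]
    P=np.stack([(u-c['cx'])/c['fx']*d,(v-c['cy'])/c['fy']*d,d],-1)
    T=c['world_from_camera'];return P@T[:3,:3].T+T[:3,3]
def blobs(n,d,zlo,zhi,lim=(.25,.62,0.0,.3)):
    W=cloud(n,d);m=(d>0)&(W[...,2]>zlo)&(W[...,2]<zhi)&(W[...,0]>lim[0])&(W[...,0]<lim[1])&(W[...,1]>lim[2])&(W[...,1]<lim[3])
    k,l,st,ce=cv2.connectedComponentsWithStats(m.astype(np.uint8),connectivity=4)
    for i in range(1,k):
        if st[i,4]<25: continue
        p=W[l==i];r=cv2.minAreaRect((p[:,:2]*1000).astype(np.float32))
        lo,hi=np.percentile(p,2,0),np.percentile(p,98,0)
        print(n,'pix',ce[i].round(1),'n',st[i,4],'mean',p.mean(0).round(4),'box',np.round(r[0],1),np.round(r[1],1),round(r[2],1))
E
python3 - <<'E'
from h import *
for n in("top","side"):
    d=np.load(n+"_d.npy");print(n)
    blobs(n,d,.038,.06);blobs(n,d,.02,.038)
d=np.load("top_d.npy");W=cloud("top",d)
for u,v in[(275,190),(376,184),(384,305),(281,311),(305,260)]:print(u,v,W[v,u].round(4))
p=np.load("top_p.npy")[170:325,260:400,::-1];cv2.imwrite("pics/c1.png",cv2.resize(p,None,fx=3.8,fy=3.8,interpolation=cv2.INTER_CUBIC))
E
```

```text
top
top pix [366.4 208.3] n 439 mean [0.5926 0.0361 0.0475] box [593.2  35.9] [53.6 38.2] 0.7
top pix [327.9 211. ] n 443 mean [0.5847 0.1216 0.0474] box [584.8 121.3] [53.7 40.1] 1.4
top pix [287.3 216.5] n 451 mean [0.5705 0.2115 0.0476] box [570.6 211.8] [55.7 40.3] 6.3
top pix [375.2 294.4] n 62 mean [0.4033 0.0135 0.0402] box [403.4  13.2] [11.6 27.6] 12.7
top pix [340.7 300.2] n 48 mean [0.3887 0.0892 0.0389] box [389.6  89.1] [18.2 32.5] 80.4
top pix [334.1 299.1] n 37 mean [0.3909 0.1039 0.0392] box [393.  105.6] [16.9 22.5] 52.8
top pix [274.5 348.9] n 30 mean [0.2817 0.2319 0.0415] box [282.  232.2] [ 6.7 21.1] 13.2
top pix [332.  291.2] n 184 mean [0.4069 0.1085 0.032 ] box [407.8 111.4] [39.2 57. ] 29.9
top pix [374.4 289.8] n 56 mean [0.4118 0.014  0.0307] box [410.8  15.4] [12.4 31.4] 26.2
top pix [345.2 299.5] n 33 mean [0.3901 0.0791 0.0369] box [389.1  80.7] [22.1 11.1] 1.3
top pix [330.3 306.8] n 65 mean [0.3733 0.1119 0.0352] box [373.3 111.4] [25.9 24.3] 52.8
top pix [281.4 345. ] n 1747 mean [0.287  0.218  0.0301] box [283.3 220.6] [ 67.6 135.3] 11.8
top pix [321
[... 830 characters left out ...]
.2] n 124 mean [0.5756 0.0274 0.0291] box [582.1  22.9] [31.3 62.6] 51.9
side pix [240.6 242. ] n 222 mean [0.3891 0.2053 0.0271] box [389.6 206.3] [36.1 30.9] 89.1
side pix [280.6 264.9] n 351 mean [0.3891 0.0973 0.0306] box [393.2 102.4] [67.7 55.7] 5.1
side pix [203.8 275.2] n 1777 mean [0.2833 0.2123 0.0299] box [284.  220.1] [ 68.1 137.2] 11.5
side pix [317. 283.] n 81 mean [0.3951 0.0109 0.0308] box [394.8  11.6] [10.  24.5] 10.1
side pix [246.5 283.7] n 53 mean [0.318  0.1297 0.0251] box [318.6 130.5] [16.2 15. ] 66.4
275 190 [0.634  0.2462 0.0008]
376 184 [ 6.535e-01  8.300e-03 -3.000e-04]
384 305 [ 0.3749 -0.0115  0.0094]
281 311 [0.3559 0.2232 0.0077]
305 260 [0.4726 0.1712 0.0081]
```

View pics/c1.png

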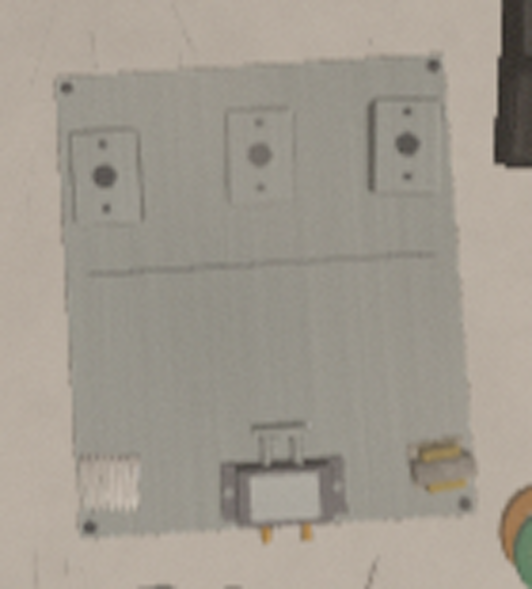

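The crop confirms it: three plain grey weights, crop (105,176), (260,155) and (407,145). The jig's slide head is at crop (278,428), facing the weights, with plate screws at the four corners. Next I'll work out the plate and jig frames.

```bash
cat >> h.py <<'E'
def ray(n,uv,z):
    c=cams.get_calibration(n);T=c['world_from_camera'];uv=np.atleast_2d(np.array(uv,float))
    r=np.c_[(uv[:,0]-c['cx'])/c['fx'],(uv[:,1]-c['cy'])/c['fy'],np.ones(len(uv))]@T[:3,:3].T
    return T[:3,3]+r*((z-T[2,3])/r[:,2])[:,None]
def crop(a,o=(260,170),s=3.8): return (np.array(a,float)+.5)/s-.5+np.array(o)
E
python3 - <<'E'
from h import *
s=ray("top",crop([(66,88),(433,65),(465,503),(90,527)]),.008)[:,:2]
print(s.round(4));e=s[0]-s[3];f=s[1]-s[2];l=s[0]-s[1];k=s[3]-s[2]
print([np.degrees(np.arctan2(v[1],v[0])).round(2) for v in(e,f)],[np.degrees(np.arctan2(-v[0],v[1])).round(2) for v in(l,k)],[np.linalg.norm(v).round(4) for v in(e,f,l,k)])
yaw=np.mean([np.arctan2(v[1],v[0]) for v in(e,f)]+[np.arctan2(-v[0],v[1]) for v in(l,k)])
R=np.array([[np.cos(yaw),-np.sin(yaw)],[np.sin(yaw),np.cos(yaw)]])
o=s.mean(0)+R@[.01,0];print('yaw',yaw,'origin',o)
def pl(n,a,z):
    w=ray(n,crop(a),z)[:,:2];print(w.round(4).tolist(),((w-o)@R*1000).round(1).tolist())
pl("top",[(250,426),(306,422)],.031) # head far edge
pl("top",[(249,474),(320,468),(322,520),(251,527)],.038)
pl("top",[(222,463),(343,456),(346,516),(224,524)],.014)
pl("top",[(88,273),(433,254)],.008)
for w in[(.5708,.2116),(.5846,.1212),(.5926,.0354)]:print(((np.array(w)-o)@R*1000).round(1))
from scipy.spatial.transform import Rotation as Ro
print(Ro.from_rotvec(robot.read_state()['orientation']).as_matrix().round(3))
E
```

```text
[[ 0.6268  0.2404]
 [ 0.6459  0.0151]
 [ 0.3813 -0.0071]
 [ 0.3621  0.2181]]
[np.float64(4.83), np.float64(4.79)] [np.float64(4.85), np.float64(4.87)] [np.float64(0.2656), np.float64(0.2655), np.float64(0.2262), np.float64(0.226)]
yaw 0.0843516396920532 origin [0.5139567  0.11747579]
[[0.4272, 0.1236], [0.4302, 0.0907]] [[-85.9, 13.4], [-85.7, -19.6]]
[[0.4005, 0.1238], [0.4049, 0.0825], [0.3752, 0.0809], [0.3703, 0.122]] [[-112.5, 15.8], [-111.6, -25.6], [-141.4, -24.8], [-142.8, 16.6]]
[[0.4027, 0.1396], [0.4084, 0.0672], [0.3731, 0.0649], [0.3668, 0.1376]] [[-109.0, 31.4], [-109.4, -41.2], [-144.7, -40.5], [-144.9, 32.5]]
[[0.5139, 0.2237], [0.53, 0.0138]] [[8.9, 105.8], [7.3, -104.7]]
[64.6 89. ]
[70.7 -2.2]
[ 71.4 -88.4]
[[-0.951  0.309 -0.001]
 [ 0.309  0.951 -0.002]
 [ 0.    -0.002 -1.   ]]
```

>>> play_rows --slide '[[0,0,0],[0,0,0],[0,0,0],[-0.115,-0.132,0],[-0.115,-0.132,0],[-0.115,-0.132,0],[-0.115,-0.132,0],[-0.115,-0.132,0]]' --twist '[[0,0,-0.133],[0,0,-0.133],[0,0,-0.134],[0,0,0],[0,0,0],[0,0,0],[0,0,0],[0,0,0]]' --fingers -0.35 --force 12

```text
t: 0.9
tool_pos: [0.3462, 0.4202, 0.2182]
orientation: [0.165, -3.137, 0.001]
force: [0.4, -0.5, 0.2]
opening: 0.0629
gripper_force: 0.0
```

>>> play_rows --slide '[[-0.115,-0.132,0],[-0.115,-0.132,0],[-0.115,-0.132,0],[-0.115,-0.132,0],[-0.115,-0.132,0],[-0.115,-0.132,0],[-0.06,-0.06,0],[0,0,0]]' --twist '[[0,0,0],[0,0,0],[0,0,0],[0,0,0],[0,0,0],[0,0,0],[0,0,0],[0,0,0]]'

```text
t: 1.7
tool_pos: [0.5558, 0.2269, 0.2178]
orientation: [0.159, -3.137, 0.001]
force: [-0.4, 0.3, -0.7]
opening: 0.0626
gripper_force: 0.0
```

```bash
cat >> h.py <<'E'
from scipy.spatial.transform import Rotation as Ro
def go(xyz,yaw):
    s=robot.read_state();M=Ro.from_rotvec(s['orientation'])
    c,n=np.cos(np.radians(yaw)),np.sin(np.radians(yaw))
    G=Ro.from_matrix(np.array([[-c,-n,0],[-n,c,0],[0,0,-1]]).T)
    # columns are tool axes: x=(-c,-n,0) y=(-n,c,0) z=(0,0,-1)
    G=Ro.from_matrix(np.array([[-c,-n,0],[-n,c,0],[0,0,-1.]]))
    dw=np.array(xyz)-s['tool_pos']
    print('t',round(s['t'],2),'pos',s['tool_pos'].round(4),'F',s['force'].round(2),'open',round(s['opening'],4))
    print('shift/0.25 in goal axes',(G.inv().apply(dw)/.25).round(4),'now axes',(M.inv().apply(dw)/.25).round(4))
    print('twist/60',(np.degrees((M.inv()*G).as_rotvec())/60).round(4))
E
python3 -c "
from h import *
go((.5708,.2116,.014),6)"
```

```text
t 1.7 pos [0.5558 0.2269 0.2178] F [-0.43  0.29 -0.69] open 0.0626
shift/0.25 in goal axes [-0.0531 -0.0673  0.8151] now axes [-0.054  -0.0664  0.8151]
twist/60 [-0.0008 -0.0008 -0.0032]
```

>>> play_rows --slide '[[-0.054,-0.067,0],[0,0,0.15],[0,0,0.15],[0,0,0.15],[0,0,0.15],[0,0,0.12],[0,0,0.065],[0,0,0.03]]' --twist '[[0,0,-0.003],[0,0,0],[0,0,0],[0,0,0],[0,0,0],[0,0,0],[0,0,0],[0,0,0]]'

```text
t: 2.5
tool_pos: [0.5676, 0.2146, 0.0129]
orientation: [0.171, -3.134, 0.001]
force: [0.9, -0.8, -0.9]
opening: 0.0629
gripper_force: 0.0
```

>>> play_rows --slide '[[0,0,0],[0,0,0],[0,0,0],[0,0,0],[0,0,0],[0,0,0],[0,0,0],[0,0,0]]' --twist '[[0,0,0],[0,0,0],[0,0,0],[0,0,0],[0,0,0],[0,0,0],[0,0,0],[0,0,0]]' --fingers 0.3 --force 12

```text
t: 3.3
tool_pos: [0.571, 0.2142, 0.0169]
orientation: [-0.169, 3.134, 0.0]
force: [-0.7, -2.8, 7.0]
opening: 0.0399
gripper_force: 12.0
```

>>> play_rows --slide '[[0.016,0,0],[0.016,0,0],[0.016,0,0],[0.016,0,0],[0.016,0,0],[0.016,0,0],[0.016,0,0],[0.016,0,0]]' --twist '[[0,0,0],[0,0,0],[0,0,0],[0,0,0],[0,0,0],[0,0,0],[0,0,0],[0,0,0]]'

```text
t: 4.1
tool_pos: [0.5396, 0.2116, 0.0169]
orientation: [-0.17, 3.132, 0.002]
force: [4.2, 1.3, 6.2]
opening: 0.0399
gripper_force: 12.0
```

>>> play_rows --slide '[[0,0,-0.006],[0,0,-0.006],[0,0,0],[0.008,0,0],[0.008,0,0],[0.008,0,0],[0.008,0,0],[0.008,0,0]]' --twist '[[0,0,0],[0,0,0],[0,0,0],[0,0,0],[0,0,0],[0,0,0],[0,0,0],[0,0,0]]'

```text
t: 4.9
tool_pos: [0.5271, 0.2096, 0.0175]
orientation: [0.17, -3.136, 0.0]
force: [0.0, 0.1, -7.2]
opening: 0.0404
gripper_force: 12.0
```

>>> play_rows --slide '[[0,0,0.003],[0,0,0.003],[0,0,0],[0.008,0,0],[0.008,0,0],[0.008,0,0],[0.008,0,0],[0.008,0,0]]' --twist '[[0,0,0],[0,0,0],[0,0,0],[0,0,0],[0,0,0],[0,0,0],[0,0,0],[0,0,0]]'

```text
t: 5.7
tool_pos: [0.5183, 0.2088, 0.0169]
orientation: [-0.17, 3.136, 0.0]
force: [2.6, -0.3, -0.8]
opening: 0.04
gripper_force: 12.0
```

>>> play_rows --slide '[[0,0,0],[0,0,0],[0,0,-0.05],[0,0,-0.1],[0,0,-0.1],[0,0,-0.03],[0,0,0],[0,0,0]]' --twist '[[0,0,0],[0,0,0],[0,0,0],[0,0,0],[0,0,0],[0,0,0.08],[0,0,0],[0,0,0]]' --fingers -0.35

```text
t: 6.5
tool_pos: [0.5178, 0.2087, 0.0867]
orientation: [-0.042, 3.141, 0.0]
force: [-0.2, -0.2, 0.3]
opening: 0.0627
gripper_force: 0.0
```

```bash
python3 -c "
from h import *
go((.5846,.1212,.017),1.2)"
```

```text
t 6.5 pos [0.5178 0.2087 0.0867] F [-0.16 -0.22  0.34] open 0.0627
shift/0.25 in goal axes [-0.26   -0.3554  0.2787] now axes [-0.2579 -0.3569  0.2788]
twist/60 [0.0001 0.0003 0.0053]
```

>>> play_rows --slide '[[-0.09,-0.12,0],[-0.09,-0.12,0],[-0.08,-0.116,0],[0,0,0],[0,0,0.1],[0,0,0.1],[0,0,0.05],[0,0,0.029]]' --twist '[[0,0,0.005],[0,0,0],[0,0,0],[0,0,0],[0,0,0],[0,0,0],[0,0,0],[0,0,0]]'

```text
t: 7.3
tool_pos: [0.5826, 0.1213, 0.0144]
orientation: [0.032, -3.138, 0.0]
force: [-0.2, 0.1, 1.3]
opening: 0.0626
gripper_force: 0.0
```

>>> play_rows --slide '[[0,0,0],[0,0,0],[0,0,0],[0,0,0],[0,0,0],[0,0,0],[0,0,0],[0,0,0]]' --twist '[[0,0,0],[0,0,0],[0,0,0],[0,0,0],[0,0,0],[0,0,0],[0,0,0],[0,0,0]]' --fingers 0.3 --force 12

```text
t: 8.1
tool_pos: [0.5856, 0.1211, 0.018]
orientation: [-0.03, 3.139, 0.0]
force: [-1.1, -1.4, 6.0]
opening: 0.0399
gripper_force: 12.0
```

>>> play_rows --slide '[[0,0,-0.0055],[0,0,0],[0,0,0],[0.02,0,0],[0.02,0,0],[0.02,0,0],[0.02,0,0],[0.02,0,0]]' --twist '[[0,0,0],[0,0,0],[0,0,0],[0,0,0],[0,0,0],[0,0,0],[0,0,0],[0,0,0]]'

```text
t: 8.9
tool_pos: [0.5592, 0.1206, 0.018]
orientation: [-0.03, 3.141, 0.0]
force: [3.8, -0.4, -1.5]
opening: 0.04
gripper_force: 12.0
```

>>> play_rows --slide '[[0,0,0],[0.008,0,0],[0.008,0,0],[0.008,0,0],[0.008,0,0],[0.008,0,0],[0.008,0,0],[0.008,0,0]]' --twist '[[0,0,0],[0,0,0],[0,0,0],[0,0,0],[0,0,0],[0,0,0],[0,0,0],[0,0,0]]'

```text
t: 9.7
tool_pos: [0.5455, 0.1203, 0.018]
orientation: [-0.03, 3.141, 0.0]
force: [3.5, 0.3, -1.9]
opening: 0.04
gripper_force: 12.0
```

>>> play_rows --slide '[[0,0,0.0016],[0,0,0],[0.006,0,0],[0.006,0,0],[0.006,0,0],[0.006,0,0],[0.006,0,0],[0.006,0,0]]' --twist '[[0,0,0],[0,0,0],[0,0,0],[0,0,0],[0,0,0],[0,0,0],[0,0,0],[0,0,0]]'

```text
t: 10.5
tool_pos: [0.5372, 0.1202, 0.018]
orientation: [-0.03, 3.14, 0.0]
force: [6.4, -0.3, 2.8]
opening: 0.0401
gripper_force: 12.0
```

```bash
python3 -c "
from h import *
F=[]
for i in range(8):
    cams.read_camera('top');F.append(robot.read_state()['force'])
print(np.mean(F,0).round(2),np.std(F,0).round(2))"
```

```text
[4.28 0.09 3.39] [0.52 0.38 1.02]
```

>>> play_rows --slide '[[0,0,0],[0,0,0],[0,0,-0.05],[0,0,-0.1],[0,0,-0.1],[0,0,-0.03],[0,0,0],[0,0,0]]' --twist '[[0,0,0],[0,0,0],[0,0,0],[0,0,0],[0,0,0],[0,0,0],[0,0,0],[0,0,0]]' --fingers -0.35

```text
t: 11.7
tool_pos: [0.5359, 0.1201, 0.0867]
orientation: [0.03, -3.14, 0.0]
force: [-0.5, -0.6, -0.7]
opening: 0.0627
gripper_force: 0.0
```

```bash
python3 -c "
from h import *
go((.5926,.0354,.0185),0.5)"
```

```text
t 11.7 pos [0.5359 0.1201 0.0867] F [-0.45 -0.56 -0.68] open 0.0627
shift/0.25 in goal axes [-0.2238 -0.3406  0.2727] now axes [-0.2206 -0.3429  0.2724]
twist/60 [-0.0001 -0.0012  0.01  ]
```

>>> play_rows --slide '[[-0.08,-0.12,0],[-0.08,-0.12,0],[-0.064,-0.101,0],[0,0,0.1],[0,0,0.1],[0,0,0.05],[0,0,0.0225],[0,0,0]]' --twist '[[0,0,0.01],[0,0,0],[0,0,0],[0,0,0],[0,0,0],[0,0,0],[0,0,0],[0,0,0]]'

```text
t: 12.5
tool_pos: [0.5926, 0.0359, 0.0183]
orientation: [0.014, -3.139, -0.0]
force: [-1.1, -0.5, -0.8]
opening: 0.063
gripper_force: 0.0
```

>>> play_rows --slide '[[0,0,0],[0,0,0],[0,0,0],[0,0,0],[0,0,0],[0,0,0],[0,0,0],[0,0,0]]' --twist '[[0,0,0],[0,0,0],[0,0,0],[0,0,0],[0,0,0],[0,0,0],[0,0,0],[0,0,0]]' --fingers 0.3 --force 12

```text
t: 13.3
tool_pos: [0.5945, 0.0354, 0.0207]
orientation: [-0.014, 3.14, -0.0]
force: [-0.8, -1.4, 6.2]
opening: 0.0399
gripper_force: 12.0
```

>>> play_rows --slide '[[0,0,0],[0.016,0,0],[0.016,0,0],[0.016,0,0],[0.016,0,0],[0.016,0,0],[0.016,0,0],[0.016,0,0]]' --twist '[[0,0,0],[0,0,0],[0,0,0],[0,0,0],[0,0,0],[0,0,0],[0,0,0],[0,0,0]]'

```text
t: 14.1
tool_pos: [0.5667, 0.0354, 0.0206]
orientation: [-0.014, 3.138, 0.0]
force: [4.8, -0.8, 6.5]
opening: 0.0401
gripper_force: 12.0
```

>>> play_rows --slide '[[0,0,-0.004],[0,0,0],[0,0,0],[0.008,0,0],[0.008,0,0],[0.008,0,0],[0.008,0,0],[0.008,0,0]]' --twist '[[0,0,0],[0,0,0],[0,0,0],[0,0,0],[0,0,0],[0,0,0],[0,0,0],[0,0,0]]'

```text
t: 14.9
tool_pos: [0.5557, 0.0353, 0.0207]
orientation: [-0.014, 3.141, -0.0]
force: [4.7, -0.4, 3.7]
opening: 0.04
gripper_force: 12.0
```

>>> play_rows --slide '[[0,0,0],[0,0,0],[0,0,-0.05],[0,0,-0.1],[0,0,-0.1],[0,0,-0.03],[0,0,0],[0,0,0]]' --twist '[[0,0,0],[0,0,0],[0,0,0],[0,0,0],[0,0,0],[0,0,0],[0,0,0],[0,0,0]]' --fingers -0.35

```text
t: 15.7
tool_pos: [0.555, 0.0353, 0.0896]
orientation: [0.014, -3.14, -0.0]
force: [0.3, 0.6, -0.2]
opening: 0.063
gripper_force: 0.0
```

```bash
python3 - <<'E'
from h import *
for n in("top","side"):
    p,d=cams.read_camera(n);blobs(n,d,.038,.056,(.42,.62,0,.3));cv2.imwrite(f"pics/{n}2.png",p[:,:,::-1])
go((.585,.1203,.013),1.2)
E
```

```text
top pix [322.4 233.7] n 173 mean [0.5342 0.1328 0.0474] box [536.  121.5] [53.2 37.6] 1.2
top pix [287.6 240.6] n 458 mean [0.5174 0.2092 0.0476] box [517.4 209.7] [55.8 40. ] 6.0
side pix [274.9 199.4] n 377 mean [0.5148 0.2069 0.0468] box [518.1 209.4] [58.5 41.6] 5.4
side pix [311.5 210.6] n 394 mean [0.5338 0.1188 0.0469] box [536.4 120.9] [57.8 41.1] 2.2
side pix [347.8 222. ] n 408 mean [0.5511 0.0343 0.0471] box [554.2  35.8] [58.1 40.6] 0.9
t 15.8 pos [0.5544 0.0353 0.0888] F [ 0.04 -0.21  0.02] open 0.0624
shift/0.25 in goal axes [-0.1293  0.3373  0.3032] now axes [-0.126   0.3388  0.3029]
twist/60 [ 0.0001 -0.0026 -0.0117]
```

>>> play_rows --slide '[[-0.06,0.12,0],[-0.04,0.12,0],[-0.026,0.099,0],[0,0,0.1],[0,0,0.1],[0,0,0.07],[0,0,0.033],[0,0,0]]' --twist '[[0,0,-0.012],[0,0,0],[0,0,0],[0,0,0],[0,0,0],[0,0,0],[0,0,0],[0,0,0]]' --fingers 1

```text
t: 16.6
tool_pos: [0.5838, 0.1202, 0.0123]
orientation: [0.033, -3.137, 0.001]
force: [-0.6, 0.1, 0.4]
opening: 0.0036
gripper_force: 0.0
```

>>> play_rows --slide '[[0.02,0,0],[0.014,0,0],[0.01,0,0],[0.01,0,0],[0.01,0,0],[0.01,0,0],[0.01,0,0],[0.01,0,0]]' --twist '[[0,0,0],[0,0,0],[0,0,0],[0,0,0],[0,0,0],[0,0,0],[0,0,0],[0,0,0]]'

```text
t: 17.4
tool_pos: [0.5637, 0.1201, 0.016]
orientation: [-0.033, 3.138, 0.001]
force: [5.3, 0.2, 1.5]
opening: 0.0008
gripper_force: 2.8
```

>>> play_rows --slide '[[0.008,0,0],[0.008,0,0],[0.008,0,0],[0.008,0,0],[0.008,0,0],[0.008,0,0],[0.008,0,0],[0.008,0,0]]' --twist '[[0,0,0],[0,0,0],[0,0,0],[0,0,0],[0,0,0],[0,0,0],[0,0,0],[0,0,0]]'

```text
t: 18.2
tool_pos: [0.5477, 0.1198, 0.016]
orientation: [-0.033, 3.138, 0.001]
force: [6.0, -0.0, 1.9]
opening: 0.0004
gripper_force: 2.8
```

>>> play_rows --slide '[[-0.03,0,0],[-0.03,0,0],[-0.03,0,-0.1],[-0.03,0,-0.1],[-0.1,0,-0.1],[-0.1,0,-0.03],[-0.1,0,0],[0,0,0]]' --twist '[[0,0,0],[0,0,0],[0,0,0],[0,0,0],[0,0,0],[0,0,0],[0,0,0],[0,0,0]]' --fingers -0.35

```text
t: 19.0
tool_pos: [0.6536, 0.1216, 0.0971]
orientation: [-0.033, 3.141, 0.0]
force: [-1.0, -0.4, 0.2]
opening: 0.0596
gripper_force: 0.0
```

```bash
python3 - <<'E'
from h import *
for n in("top","side"):
    p,d=cams.read_camera(n);blobs(n,d,.038,.056,(.42,.62,0,.3))
go((.512,.120,.0195),2)
E
```

```text
top pix [365.9 225.7] n 482 mean [0.554  0.0366 0.047 ] box [554.4  36.1] [55.7 40.5] 0.9
top pix [280.1 240.7] n 80 mean [0.5168 0.2259 0.0476] box [516.  226.2] [53.2  7.5] 5.1
top pix [327.5 245.5] n 462 mean [0.5085 0.121  0.0473] box [508.3 120.9] [55.2 37.7] 1.2
side pix [274.8 199.5] n 376 mean [0.5145 0.2069 0.0467] box [516.8 209.2] [57.3 41.3] 6.1
side pix [304.4 218.8] n 411 mean [0.5058 0.1185 0.0469] box [508.6 120. ] [56.8 40.7] 2.8
side pix [348. 222.] n 414 mean [0.5514 0.0341 0.047 ] box [554.   35.4] [57.  39.5] 0.4
t 19.1 pos [0.6508 0.1218 0.0961] F [-1.09 -0.06 -0.68] open 0.0624
shift/0.25 in goal axes [0.5551 0.0122 0.3064] now axes [0.5546 0.0046 0.3076]
twist/60 [-0.0001 -0.0021 -0.0132]
```

>>> play_rows --slide '[[0.18,0.01,0],[0.18,0,0],[0.16,0,0],[0.049,0,0],[0,0,0.12],[0,0,0.1],[0,0,0.06],[0,0,0.026]]' --twist '[[0,0,-0.013],[0,0,0],[0,0,0],[0,0,0],[0,0,0],[0,0,0],[0,0,0],[0,0,0]]'

```text
t: 19.9
tool_pos: [0.5069, 0.1198, 0.0187]
orientation: [0.055, -3.137, 0.001]
force: [-0.0, 0.7, -0.5]
opening: 0.0629
gripper_force: 0.0
```

>>> play_rows --slide '[[0,0,0],[0,0,0],[0,0,0],[0,0,0],[0,0,0],[0,0,0],[0,0,0],[0,0,0]]' --twist '[[0,0,0],[0,0,0],[0,0,0],[0,0,0],[0,0,0],[0,0,0],[0,0,0],[0,0,0]]' --fingers 0.3 --force 12

```text
t: 20.7
tool_pos: [0.51, 0.1201, 0.0219]
orientation: [-0.055, 3.139, 0.0]
force: [-0.2, -1.1, 5.9]
opening: 0.0401
gripper_force: 12.0
```

>>> play_rows --slide '[[0,0,-0.0045],[0,0,0],[0,0,0],[0,0,0],[0,0,0],[0,0,0],[0,0,0],[0,0,0]]' --twist '[[0,0,0],[0,0,0],[0,0,0],[0,0,0],[0,0,0],[0,0,0],[0,0,0],[0,0,0]]'

```text
t: 21.5
tool_pos: [0.509, 0.12, 0.0219]
orientation: [-0.055, 3.141, 0.0]
force: [-0.2, -0.5, 2.8]
opening: 0.0402
gripper_force: 12.0
```

```bash
python3 - <<'E'
from h import *
p,d=cams.read_camera('side');blobs('side',d,.038,.056,(.42,.62,0.06,.16))
s=robot.read_state();go((.4663,.1092,s['tool_pos'][2]),4.83)
E
```

```text
side pix [301.8 221.2] n 360 mean [0.4968 0.1193 0.0471] box [498.6 119.5] [68.4 44.2] 79.7
t 21.55 pos [0.5091 0.1201 0.022 ] F [-0.96 -0.27  2.96] open 0.0403
shift/0.25 in goal axes [ 0.1741 -0.0289  0.    ] now axes [ 0.1724 -0.0374 -0.    ]
twist/60 [-0.      0.0001 -0.0471]
```

>>> play_rows --slide '[[0,0,-0.002],[0,0,0],[0.029,-0.005,0],[0.029,-0.005,0],[0.029,-0.005,0],[0.029,-0.005,0],[0.029,-0.005,0],[0.029,-0.004,0]]' --twist '[[0,0,-0.0235],[0,0,-0.0235],[0,0,0],[0,0,0],[0,0,0],[0,0,0],[0,0,0],[0,0,0]]'

```text
t: 22.35
tool_pos: [0.465, 0.1089, 0.022]
orientation: [0.132, -3.138, 0.0]
force: [0.5, 0.1, -6.1]
opening: 0.0398
gripper_force: 12.0
```

```bash
python3 - <<'E'
from h import *
for n in("top","side"):
    p,d=cams.read_camera(n);blobs(n,d,.038,.056,(.42,.53,0.06,.16));cv2.imwrite(f"pics/{n}3.png",cv2.resize(p[150:330,200:440,::-1],None,fx=3.3,fy=3.3,interpolation=2))
s=robot.read_state();go((.4414,.1071,s['tool_pos'][2]),4.83)
E
```

```text
side pix [293.9 237.2] n 368 mean [0.4522 0.1083 0.0471] box [454.  108.1] [67.5 42.6] 83.6
t 22.45 pos [0.4648 0.1089 0.022 ] F [-0.11  0.14 -6.25] open 0.0399
shift/0.25 in goal axes [0.094  0.0007 0.    ] now axes [0.094  0.0007 0.0001]
twist/60 [-0.0001 -0.0013 -0.0002]
```

View pics/side3.png

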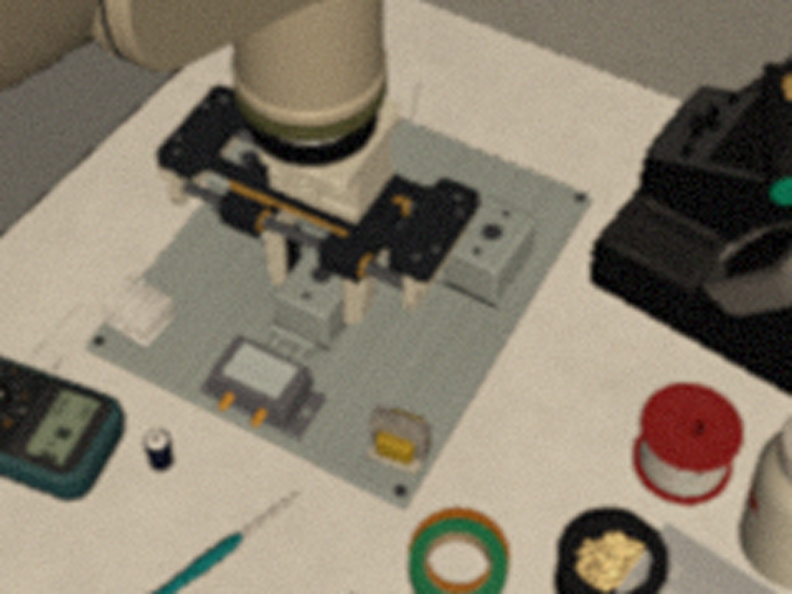

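>>> play_rows --slide '[[0,0,0.0015],[0,0,0],[0.013,0,0],[0.013,0,0],[0.013,0,0],[0.013,0,0],[0.013,0,0],[0,0,0]]' --twist '[[0,0,0],[0,0,0],[0,0,0],[0,0,0],[0,0,0],[0,0,0],[0,0,0],[0,0,0]]'

```text
t: 23.25
tool_pos: [0.4502, 0.1078, 0.0222]
orientation: [-0.132, 3.138, 0.0]
force: [4.4, -0.2, -7.0]
opening: 0.0396
gripper_force: 12.0
```

```bash
python3 - <<'E'
from h import *
F=[]
for n in("top","side")*2:
    p,d=cams.read_camera(n);F.append(robot.read_state()['force'])
blobs(n,d,.038,.056,(.41,.53,0.06,.16));cv2.imwrite(f"pics/{n}4.png",cv2.resize(p[200:300,240:350,::-1],None,fx=6,fy=6,interpolation=2))
s=robot.read_state();go((.4414,.1071,s['tool_pos'][2]),4.83);print(np.mean(F,0).round(2))
E
```

```text
side pix [290.6 242.2] n 375 mean [0.4376 0.1063 0.0472] box [440.1 107.3] [69.9 40.9] 88.3
t 23.45 pos [0.4504 0.1078 0.0222] F [ 4.91  1.04 -7.33] open 0.0396
shift/0.25 in goal axes [0.0362 0.0001 0.    ] now axes [ 0.0362  0.0001 -0.    ]
twist/60 [ 0.      0.0007 -0.0001]
[ 4.    0.94 -7.2 ]
```

View pics/side4.png

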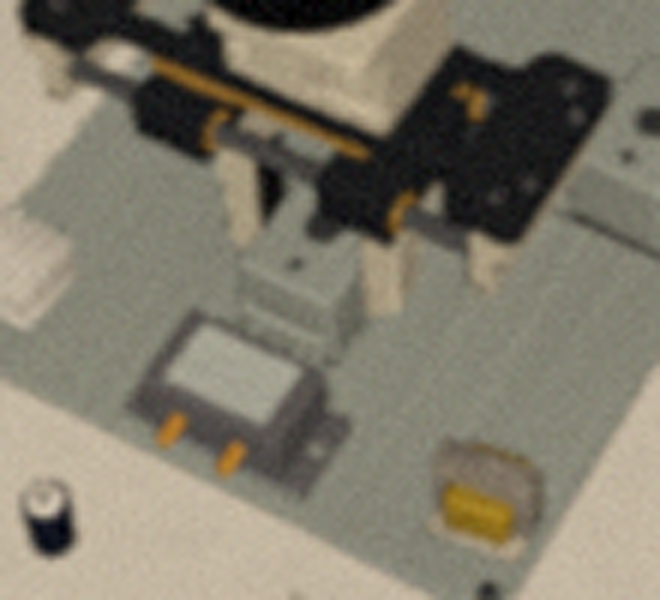

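The slide head is touching the weight's end squarely and the push-in has begun, but the weight hangs slightly in the grip. I'll ease it down and go on.

>>> play_rows --slide '[[0,0,0.002],[0,0,0.002],[0,0,0],[0.006,0,0],[0.006,0,0],[0.006,0,0],[0.006,0,0],[0,0,0]]' --twist '[[0,0,0],[0,0,0],[0,0,0],[0,0,0],[0,0,0],[0,0,0],[0,0,0],[0,0,0]]'

```text
t: 24.25
tool_pos: [0.4458, 0.1074, 0.022]
orientation: [-0.132, 3.135, 0.0]
force: [6.9, 0.8, -1.3]
opening: 0.0397
gripper_force: 12.0
```

```bash
python3 - <<'E'
from h import *
F=[]
for n in("top","side")*2:
    p,d=cams.read_camera(n);F.append(robot.read_state()['force'])
s=robot.read_state();go((.4414,.1071,s['tool_pos'][2]),4.83);print(np.mean(F,0).round(2))
E
```

```text
t 24.45 pos [0.4459 0.1075 0.022 ] F [7.26 0.55 0.01] open 0.0398
shift/0.25 in goal axes [0.0179 0.0001 0.    ] now axes [ 0.0179  0.     -0.0001]
twist/60 [ 0.0001  0.0035 -0.0002]
[ 6.59  0.48 -0.71]
```

>>> play_rows --slide '[[0.003,0,0],[0.003,0,0],[0.003,0,0],[0.003,0,0],[0,0,0],[0,0,0],[0,0,0],[0,0,0]]' --twist '[[0,0,0],[0,0,0],[0,0,0],[0,0,0],[0,0,0],[0,0,0],[0,0,0],[0,0,0]]'

```text
t: 25.25
tool_pos: [0.443, 0.1072, 0.022]
orientation: [-0.132, 3.135, 0.0]
force: [6.9, 0.4, -0.7]
opening: 0.0401
gripper_force: 12.0
```

>>> play_rows --slide '[[0.003,0,0],[0.003,0,0],[0,0,0],[0,0,0],[0,0,0],[0,0,0],[0,0,0],[0,0,0]]' --twist '[[0,0,0],[0,0,0],[0,0,0],[0,0,0],[0,0,0],[0,0,0],[0,0,0],[0,0,0]]'

```text
t: 26.05
tool_pos: [0.4415, 0.1071, 0.022]
orientation: [-0.132, 3.135, 0.0]
force: [7.1, 1.4, -1.4]
opening: 0.0401
gripper_force: 12.0
```

>>> play_rows --slide '[[0.002,0,0],[0.002,0,0],[0,0,0],[0,0,0],[0,0,0],[0,0,0],[0,0,0],[0,0,0]]' --twist '[[0,0,0],[0,0,0],[0,0,0],[0,0,0],[0,0,0],[0,0,0],[0,0,0],[0,0,0]]'

```text
t: 26.85
tool_pos: [0.441, 0.1071, 0.0221]
orientation: [-0.132, 3.134, 0.001]
force: [10.2, 1.7, -4.0]
opening: 0.04
gripper_force: 12.0
```

>>> play_rows --slide '[[0.002,0,0],[0.002,0,0],[0,0,0],[0,0,0],[0,0,0],[0,0,0],[0,0,0],[0,0,0]]' --twist '[[0,0,0],[0,0,0],[0,0,0],[0,0,0],[0,0,0],[0,0,0],[0,0,0],[0,0,0]]'

```text
t: 27.65
tool_pos: [0.4407, 0.1072, 0.0223]
orientation: [-0.131, 3.132, 0.001]
force: [12.9, 2.4, -6.2]
opening: 0.0401
gripper_force: 12.0
```

>>> play_rows --slide '[[-0.002,0,0.0015],[-0.002,0,0],[-0.002,0,0],[-0.002,0,0],[0,0,0],[0,0,0],[0,0,0],[0,0,0]]' --twist '[[0,0,0],[0,0,0],[0,0,0],[0,0,0],[0,0,0],[0,0,0],[0,0,0],[0,0,0]]'

```text
t: 28.45
tool_pos: [0.4409, 0.1072, 0.0219]
orientation: [-0.132, 3.136, 0.001]
force: [1.6, 1.5, 7.3]
opening: 0.0402
gripper_force: 12.0
```

>>> play_rows --slide '[[0.001,0,-0.0012],[0.001,0,0],[0,0,0],[0,0,0],[0,0,0],[0,0,0],[0,0,0],[0,0,0]]' --twist '[[0,0,0],[0,0,0],[0,0,0],[0,0,0],[0,0,0],[0,0,0],[0,0,0],[0,0,0]]' --force 6

```text
t: 29.25
tool_pos: [0.4408, 0.1072, 0.0219]
orientation: [-0.132, 3.135, 0.001]
force: [6.7, 1.4, 1.4]
opening: 0.04
gripper_force: 6.0
```

>>> play_rows --slide '[[0,0,0],[0,0,0],[0,0,0],[0,0,0],[0,0,0],[0,0,0],[0,0,0],[0,0,0]]' --twist '[[0,0,0],[0,0,0],[0,0,0],[0,0,0],[0,0,0],[0,0,0],[0,0,0],[0,0,0]]' --fingers -0.35

```text
t: 30.05
tool_pos: [0.4391, 0.1069, 0.0209]
orientation: [0.132, -3.139, 0.0]
force: [0.0, 0.4, -0.3]
opening: 0.0626
gripper_force: 0.0
```

>>> play_rows --slide '[[0,0,-0.05],[0,0,-0.1],[0,0,-0.15],[0,0,-0.15],[-0.18,0,-0.05],[-0.18,0,0],[-0.18,0,0],[-0.18,0,0]]' --twist '[[0,0,0],[0,0,0],[0,0,0],[0,0,0],[0,0,0],[0,0,0],[0,0,0],[0,0,0]]'

```text
t: 30.85
tool_pos: [0.6205, 0.1222, 0.1475]
orientation: [-0.132, 3.137, 0.0]
force: [-0.1, -0.3, 1.1]
opening: 0.0625
gripper_force: 0.0
```

```bash
python3 - <<'E'
from h import *
for n in("top","side"):
    p,d=cams.read_camera(n);blobs(n,d,.042,.056,(.41,.62,0,.3))
    cv2.imwrite(f"pics/{n}5.png",cv2.resize(p[190:320,230:400,::-1],None,fx=4.5,fy=4.5,interpolation=2))
E
```

```text
top pix [366.1 225.7] n 469 mean [0.5539 0.0363 0.0471] box [554.5  36.1] [55.6 40.4] 0.9
top pix [332.8 276.8] n 465 mean [0.4404 0.1079 0.0475] box [439.9 108. ] [56.3 39.8] 4.8
side pix [274.7 198.9] n 343 mean [0.5152 0.2076 0.0475] box [517.  208.7] [58.5 40.4] 6.4
side pix [348.  221.5] n 384 mean [0.5523 0.0346 0.0476] box [554.9  36. ] [57.7 40.7] 0.2
side pix [290.9 241.9] n 428 mean [0.4386 0.1061 0.0475] box [439.9 107.2] [56.6 40. ] 3.9
```

View pics/side5.png

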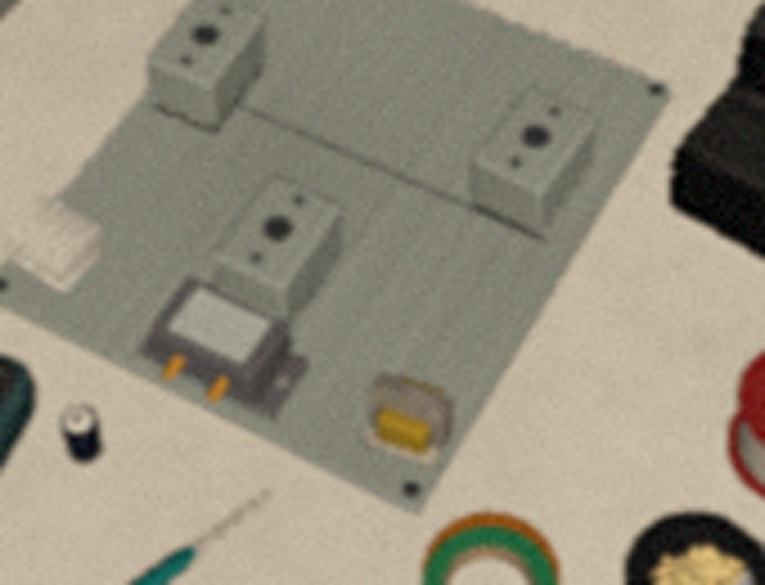

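The weight stands squarely at the jig, centred at (0.440, 0.1075), which is home, with the slide in. The other two weights, at the upper left and right, are clear of it. The arm is clear too, so I'm handing in.

```bash
python3 -c "
from plant import robot
print(robot.close_job())"
```

```text
the job is handed in; nothing more can be done
None
```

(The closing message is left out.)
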